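Draw a brittle resin bracket out of its open mould and lay it on the curing stand

ROBOT

A 7-joint arm with a two-finger parallel gripper is mounted at the origin on the work surface. World frame = base frame: x ahead of the robot, y to its left, z up, the work surface at z = 0. Lengths are in m, angles in rad, forces in N, time in s.
With the tool pointing down it reaches from about 0.35 to 0.9 m from the base axis. Payload 19.9 kg.
Tool frame: the origin (TCP) lies at the very end of the fingers, on their centre line; the grasp point (between the pads) lies 19 mm behind it; z points along the fingers, y is the line along which they close (so a half turn about z gives the same grasp; the last joint's range is limited). The gripper opens to 85 mm and grips with 20 to 120 N. Pads are 22 mm wide; open, the fingers measure 114 mm over their backs; the gripper's body (76 mm by 85 mm) begins 54 mm behind the grasp point. The pads swing forward as they close: fully open they stand 13 mm farther back than shut.
Start: joints at [-1.22, 0.417, -0.01, 1.614, 0.005, 1.111, -0.053], TCP at [0.239, 0.577, 0.231] pointing down, gripper open.
Joint ranges: [-2.81, 2.81], [-0.39, 2.02], [-1.27, 1.25], [0.06, 2.57], [-1.19, 4.33], [0.19, 2], [-2.82, 2.82]. Speed limits (rad/s): [1.89, 1.89, 2.39, 2.39, 3.01, 3.01, 3.01].

INTERFACE

Orientations are given as a 3x3 rotation matrix whose columns are the frame's x, y, z axes.
In Python, from station import manip, viewer, workorder, spotter gives the robot as it stands.
- The arm moves only by the shell command python3 -m creep 'ROWS' [FORCE]. ROWS is a JSON object of lists of equal length, an entry for each row: "offset": the shift along the tool's x, y, z normalised to -1 to 1, where 1 is 0.02 m, a list of three; "twist": the turn, a rotation vector about the tool's x, y, z normalised to -1 to 1, where 1 is 6 degrees, a list of three; "hand": the closure, from 0 (fully open) to 1 (shut). In form: {"offset": [[tx, ty, tz], ...], "twist": [[wx, wy, wz], ...], "hand": [hand, ...]}. A call has 1 to 20 rows; each row shifts and turns the commanded pose from where the row before left it, along the tool's axes as they then stand; what a row does not reach is not made up. A row lasts 1/12 s, in which the tool goes at most 41.7 mm and 7.16 degrees, less where a joint would pass 70% of its speed; a pose out of reach is approached as far as the arm can. A call with a number of a shift or a turn outside -1 to 1 is refused whole. A call with a gripper value outside its range is refused whole. The fingers move at their own pace and stop on an object; FORCE is the grip in N (left out, the last holds). Time passes only in rows, so rows that do not move let the fingers close. It gives the time, the measured TCP pose, the force, the opening and the grip force at its end, in the units of the state.
- manip.read_state(): the state, without advancing time (a new reading comes with each control period).
- viewer.grab_frame(name): name is "scene" or "top"; returns a dict with "image" (384x512x3 uint8, blue, green, red), "depth" (384x512 float32, m along the optical axis (not along the pixel's ray), 0 where there is no reading), "fx", "fy", "cx", "cy" (pixels), "k1" (the pictures are not rectified: a ray, as slopes to the right and down, at radius r is drawn at 1 + k1 r^2 times it, then the intrinsics apply), "eye" and "attitude" of the camera in the world. Camera axes: x right, y down, z forward; pixel columns grow to the right and rows downward; lengths in m; the calibration is good to about 2 mm. A picture is of the moment at which its call begins.
- workorder.job_done(): hands the job in; it is judged then, once.
Trained networks look in the newest picture that a camera, given by its name, has taken for a name from the list of things; names that differ only in an ending like _2 or _b are one class to them, and where a whole thing is asked for, a point or a joint stands for the part that bears it (a point fixed in the world has none). Each returns a list of dicts, best first, with "conf" (0 to 1); they miss things now and then, are a little off and sometimes report something else, mostly with a low value. They report only what shows in the picture. A call takes as long as a camera call. They do not tell look-alikes from the thing itself.
- spotter.regions_of(camera, thing): "pixels" (384x512 bool, what is visible of it).
- spotter.landmark_of(camera, thing): "location" ([x, y, z] in m, in world coordinates, good to about 4 mm: a listed point, or the origin of a listed thing).
The state is a dict: "time_s": time; "joints": joint angles; "dq": joint speeds; "effort": joint torques, N m; "ee_pos": TCP position; "tcp_rot": TCP orientation; "force": force on the tool from outside, world axes, zero at the start; "moment": the same for the moment, N m; "opening": finger opening in m; "gripper_force": force on a finger pad.
Only numpy, scipy, OpenCV 4.12 (cv2) and the standard library are available. Lean on these libraries where they do the work, as an engineer would, in place of code of your own. Each camera call takes 0.05 s, during which the arm holds its last target. There are 200 camera calls.

TASK

Draw the fresh-cast resin bracket out of the tilted open mould and set it down, foot flat and rib up, in the middle of the small lifting stand's wooden table with its long side along the table's long side, then let go. The resin is still brittle: pinch it with no more than 40 N, never press it against the mould or the stand with more than 12 N, and never let it drop. Leave everything else on the bench where it is.

Things in the scene. Friction and masses are not known exactly. Their poses are not given: they have to be found in the camera images.
- bracket: Tan cast resin bracket, about 0.14 kg: foot plate 80 x 44 x 12 mm (x, y, z), one upright rib 60 x 14 mm (x, y) in its middle, 33 mm tall above the plate (top at z = 45 mm). Origin at the centre of the plate's underside, z out through the rib, x along the rib. It starts in the mould, plate flush with the mould face, so only the rib can be gripped; it leans with the mould.
- mould: Fixed aluminium mould on a steel foot (190 x 120 mm); origin on the bench under the cavity, x level towards its raised side, z up. Face 150 x 110 mm, tilted 30 degrees down towards -x. Its clamping frame is swung open: four bars round a 78 x 86 mm window, square to the face, 70 mm up-slope of the cavity centre, 110 mm wide, 120 mm tall out from the face; it overhangs and blocks a vertical tool.
- cavity (a point): Centre of the cavity floor, 80 mm above the bench at the mould's origin; z is square out of the mould face, x up the slope, y level. The cavity is 84 x 50 mm (x, y) and 12 mm deep with straight rigid walls: 2 to 3 mm of play around the bracket's plate. Its floor is a sprung ejector pad that gives 1 mm per 2 N.
- stand: Lifting stand fixed to the bench: steel foot 130 x 100 mm, telescopic column, flat brown wooden table 120 x 85 mm (x, y), centred over the foot and square with it. Origin at the centre of the foot's underside, x along the table's long side, z up. The table's surface is 90 to 150 mm above the bench, not reported: feel for it. It is sprung and sinks 1 mm per 2.2 N.
- gear_cover: Bystander: green cast-iron gearbox cover 150 x 110 x 57 mm, origin under its centre.
- bearing_block: Bystander: pine block 130 x 70 x 28 mm with two steel bearings, origin under its centre.
- wing_nut: Bystander: small brass wing nut, 45 mm across, origin under its centre.
- mallet: Bystander: wooden mallet lying along its x, 55 mm head 130 mm from the origin towards +x, handle 235 mm; origin on the bench under the handle.
- screwdriver: Bystander: screwdriver lying along its x, handle to -x.
- oil_can: Bystander: steel can 60 mm across, 130 mm tall, origin under its centre.
- parts_bowl: Bystander: steel bowl 90 mm across, 35 mm tall, origin under its centre.
Things that resemble listed ones, but are neither listed nor needed, are in the scene too. Of the things like the bracket, leave any that is purple; of the rest the larger one is meant. What is shaped like the stand but pink is not meant.

How it is judged:
On the way:
1. the bracket is held by the fingers, clear of the mould (distance between bracket and cavity above 0.04 m and contact force between bracket and mould below 0.1 N and contact force between bracket and the fingers above 1 N), for 0.1 s.
At the end, for the whole second after the job is handed in: The bracket rests, released and still, on the stand's table, foot down and rib up (within 4.5 degrees), its centre within 15 mm of the table's centre and its long side within 11 degrees of the table's long side (horizontal distance between bracket and stand below 0.015 m and angle between the x axis of bracket and the x axis of stand, either way round below 0.2 rad and angle between bracket's own z axis and vertical below 0.08 rad and contact force between bracket and stand above 0.3 N and linear speed of bracket below 0.02 m/s and contact force between bracket and the fingers below 0.1 N); the robot touches nothing.
It fails at once if the bracket is pinched with more than 40 N (contact force between bracket and the fingers above 80 N).
It fails at once if the bracket is pressed against the mould with more than 12 N (contact force between bracket and mould above 12 N).
It fails at once if the bracket is pressed against the stand with more than 12 N (contact force between bracket and stand above 12 N).
It fails at once if the bracket is dropped (falls more than about 5 mm out of the fingers) (linear speed of bracket above 0.3 m/s and contact force between bracket and the fingers below 0.1 N).
It fails at once if a bystander is moved by more than 30 mm (distance of any of gear_cover, bearing_block, wing_nut, mallet, screwdriver, oil_can, parts_bowl from where it was at the start of the episode above 0.03 m).
It also fails if it takes over 54 s, if anything falls off the work surface, if the arm or the gripper's body presses on something with over 40 N, if the wrist force passes 120 N, or if a joint passes its speed limit or range.

## Working session

There is one attempt and no reset: what is moved stays moved. The work goes in short steps, Python scripts to look and compute and a shell command to move; the robot and the scene stay as the last step left them, time stands still between calls to the robot, and variables do not carry over. Pictures are saved under pics/ and viewed, at most 10 in all, crops included, and the job is handed in when it is done.

```bash
ls; mkdir -p pics; python3 - <<'E'
from station import manip, viewer, workorder, spotter
import cv2, numpy as np
s=manip.read_state(); print({k:np.round(v,3).tolist() for k,v in s.items()})
for c in("scene","top"):
    f=viewer.grab_frame(c); cv2.imwrite(f"pics/{c}0.png",f["image"]); np.savez(f"pics/{c}0.npz",**f)
    print(c,np.round(f["eye"],3),np.round(f["attitude"],3).tolist(),f["fx"],f["cx"],f["cy"],f["k1"])
    for t in("bracket","mould","cavity","stand"):
        print(t,[(round(d["conf"],2),np.round(d["location"],3).tolist()) for d in spotter.landmark_of(c,t)])
        if t!="cavity":
            for d in spotter.regions_of(c,t):
                y,x=np.nonzero(d["pixels"]); print("   reg",round(d["conf"],2),len(x),x.min(),x.max(),y.min(),y.max())
E
```

```text
pics
{'time_s': 0.0, 'joints': [-1.219, 0.418, -0.01, 1.614, 0.005, 1.111, -0.053], 'dq': [-0.001, -0.001, 0.001, -0.001, -0.001, -0.002, 0.001], 'effort': [-0.001, -86.444, 0.679, -43.49, 0.019, 0.007, 0.0], 'ee_pos': [0.239, 0.577, 0.231], 'tcp_rot': [[-0.924, 0.383, -0.0], [0.383, 0.924, -0.001], [-0.0, -0.001, -1.0]], 'force': [0.616, -0.464, -0.623], 'moment': [-0.066, -0.032, 0.009], 'gripper_force': 0.0, 'opening': 0.085}
scene [ 1.334 -0.313  0.789] [[0.403, 0.608, -0.684], [0.915, -0.274, 0.296], [-0.008, -0.745, -0.667]] 412.8430704563596 254.62266600235208 194.82291969243255 -0.014691435066809441
bracket [(0.83, [0.547, 0.094, 0.016]), (0.68, [0.49, 0.384, 0.026]), (0.54, [0.559, 0.223, 0.075])]
   reg 0.81 255 265 285 184 200
   reg 0.58 174 339 364 147 165
mould [(0.67, [0.558, 0.225, 0.001])]
   reg 0.78 3448 288 353 111 208
cavity [(0.71, [0.558, 0.228, 0.081])]
stand [(0.7, [0.359, -0.351, -0.002]), (0.63, [0.533, -0.241, 0.001]), (0.54, [0.786, -0.139, 0.0])]
   reg 0.84 1933 79 126 159 213
   reg 0.81 2617 134 184 170 245
top [ 0.531 -0.     1.286] [[0.002, -1.0, 0.028], [-1.0, -0.002, 0.014], [-0.014, -0.028, -1.0]] 463.2509562005871 266.3418531636687 185.843420742096 -0.19400322327269154
bracket [(0.67, [0.492, 0.382, 0.026]), (0.57, [0.551, 0.093, 0.017]), (0.55, [0.556, 0.224, 0.078])]
   reg 0.83 349 178 195 176 207
   reg 0.78 414 124 151 198 223
   reg 0.73 305 230 252 179 201
mould [(0.86, [0.554, 0.227, 0.001])]
   reg 0.58 3045 152 215 153 222
cavity [(0.69, [0.558, 0.221, 0.08])]
stand [(0.83, [0.366, -0.355, -0.002]), (0.58, [0.538, -0.239, 0.0])]
   reg 0.79 1937 375 426 233 288
   reg 0.75 2117 338 384 172 222
```

```bash
python3 - <<'E'
import cv2
a=cv2.imread("pics/top0.png"); b=cv2.imread("pics/scene0.png")
cv2.imwrite("pics/t1.png",cv2.resize(a[90:320,80:450],(800,497),interpolation=cv2.INTER_CUBIC))
cv2.imwrite("pics/s1.png",cv2.resize(b[70:290,60:400],(800,518),interpolation=cv2.INTER_CUBIC))
E
```

```text
(no output)
```

View pics/t1.png

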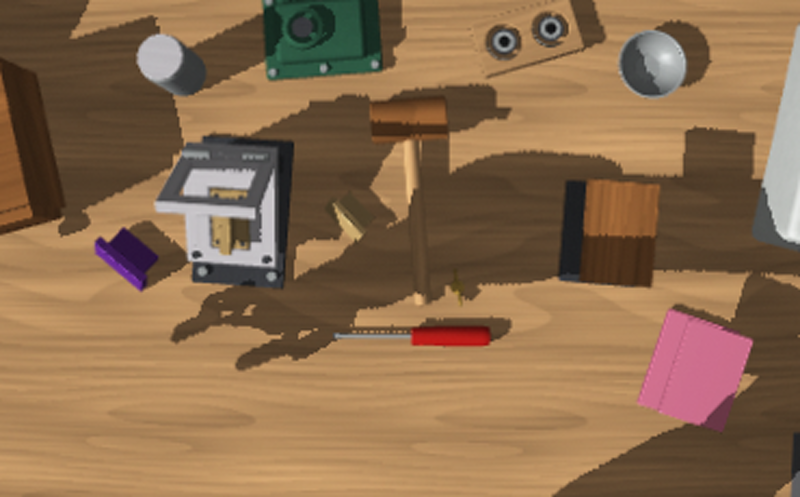

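View pics/s1.png

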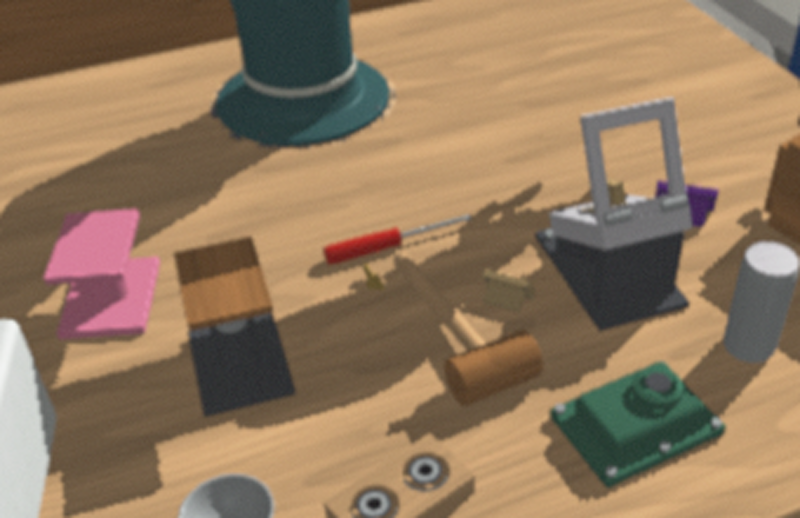

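Three bracket-like things are visible, in full top-picture pixels. The purple one is at (138,210). A small tan one lies on the bench at (241,190). A tan one sits in the mould at (186,191). The mould one fits, because it is not purple, is larger than the other tan one and lies in the mould. There are two stands: brown at (361,197) and pink at (400,260). The brown one is meant. Next I measure precisely and make a confirming crop.

```bash
cat > h.py <<'E'
import numpy as np, cv2
def cloud(f):
    h,w=f["depth"].shape; v,u=np.mgrid[:h,:w].astype(float)
    K=np.array([[f["fx"],0,f["cx"]],[0,f["fy"],f["cy"]],[0,0,1.]])
    p=cv2.undistortPoints(np.stack([u,v],-1).reshape(-1,1,2),K,np.array([float(f["k1"]),0,0,0])).reshape(h,w,2)
    c=np.dstack([p,np.ones((h,w))])*f["depth"][...,None]
    P=c@np.array(f["attitude"]).T+f["eye"]; P[f["depth"]==0]=np.nan
    return P
def plane(p,n=500,t=.002):
    r=np.random.default_rng(0);b=None
    for _ in range(n):
        q=p[r.choice(len(p),3,False)]; m=np.cross(q[1]-q[0],q[2]-q[0]); l=np.linalg.norm(m)
        if l<1e-9: continue
        k=abs((p-q[0])@(m/l))<t
        if b is None or k.sum()>b.sum(): b=k
    c=p[b].mean(0); m=np.linalg.svd(p[b]-c)[2][2]; return c,m*np.sign(m[2]),b
E
python3 - <<'E'
from h import *
D={c:dict(np.load(f"pics/{c}0.npz")) for c in("top","scene")}
for c,f in D.items():
    P=cloud(f); I=f["image"].astype(int)
    def sel(lo,hi): return np.all((P>lo)&(P<hi),-1)
    # stand table
    k=sel([.43,-.34,.08],[.65,-.15,.17]); q=P[k]; cc,n,b=plane(q); q=q[b]
    r=cv2.minAreaRect((q[:,:2]*1000).astype(np.float32)); print(c,"table z",np.median(q[:,2]).round(4),n.round(3),len(q),r)
    k=sel([.43,-.34,-.02],[.65,-.15,.03])&(I.sum(-1)<150); r=cv2.minAreaRect((P[k][:,:2]*1000).astype(np.float32)); print(" foot",k.sum(),r)
    # mould face: grey bright
    sat=I.max(-1)-I.min(-1)
    k=sel([.44,.14,.03],[.66,.30,.16])&(sat<30)&(I.mean(-1)>110); q=P[k]; cc,n,b=plane(q)
    print(" face",b.sum(),cc.round(4),n.round(3),"tilt",np.degrees(np.arccos(n[2])).round(2),"yaw",np.degrees(np.arctan2(-n[1],-n[0])).round(2))
    k2=sel([.44,.14,.05],[.66,.30,.2])&(sat>40); q=P[k2]; hh=(q-cc)@n
    print(" tan h",np.histogram(hh,np.arange(-.02,.06,.005)))
    t=q[(hh>.028)&(hh<.038)]; print(" ribtop",len(t),t.mean(0).round(4),t.min(0).round(3),t.max(0).round(3))
    k=sel([.4,.1,.18],[.75,.33,.3]); q=P[k]; print(" frame top",len(q),q.min(0).round(3),q.max(0).round(3))
    k=sel([.3,.36,-.05],[1,.9,.5]); 
    k=sel([.4,.39,.03],[.8,.7,.5]); q=P[k]; print(" crate?",len(q),q.min(0).round(3) if len(q) else"",q.max(0).round(3) if len(q) else "")
a=D["top"]["image"];b=D["scene"]["image"]
cv2.imwrite("pics/c2.png",np.hstack([cv2.resize(a[140:235,115:260],(400,262),interpolation=2),cv2.resize(b[100:215,255:375],(400,262),interpolation=2)]))
E
```

```text
top table z 0.131 [ 0.002 -0.014  1.   ] 1009 ((535.9124755859375, -234.88352966308594), (85.81896209716797, 121.15530395507812), 85.01305389404297)
 foot 418 ((542.1158447265625, -197.7661895751953), (26.78352165222168, 123.36528778076172), 85.35161590576172)
 face 600 [0.5496 0.2275 0.0889] [-0.497  0.044  0.866] tilt 29.95 yaw -5.04
 tan h (array([ 0,  0,  4, 65, 38,  0,  0,  0,  4, 18, 76,  7,  0,  0,  0]), array([-2.00000000e-02, -1.50000000e-02, -1.00000000e-02, -5.00000000e-03,
        3.46944695e-18,  5.00000000e-03,  1.00000000e-02,  1.50000000e-02,
        2.00000000e-02,  2.50000000e-02,  3.00000000e-02,  3.50000000e-02,
        4.00000000e-02,  4.50000000e-02,  5.00000000e-02,  5.50000000e-02]))
 ribtop 95 [0.5312 0.2277 0.1154] [0.51  0.221 0.1  ] [0.553 0.235 0.13 ]
 frame top 563 [0.551 0.169 0.18 ] [0.598 0.281 0.24 ]
 crate? 6994 [0.48 0.39 0.03] [0.747 0.7   0.138]
scene table z 0.1333 [-0.002 -0.     1.   ] 1021 ((533.9852905273438, -236.61322021484375), (84.88008117675781, 125.1318130493164), 85.1627197265625)
 foot 594 ((543.6159057617188, -236.83555603027344), (92.46990203857422, 112.97126770019531), 84.8438720703125)
 face 322 [0.6261 0.2182 0.1298] [ 0.829 -0.044  0.557] tilt 56.12 yaw 176.95
 tan h (array([0, 0, 4, 1, 3, 0, 0, 0, 0, 0, 0, 0, 0, 0, 0]), array([-2.00000000e-02, -1.50000000e-02, -1.00000000e-02, -5.00000000e-03,
        3.46944695e-18,  5.00000000e-03,  1.00000000e-02,  1.50000000e-02,
        2.00000000e-02,  2.50000000e-02,  3.00000000e-02,  3.50000000e-02,
        4.00000000e-02,  4.50000000e-02,  5.00000000e-02,  5.50000000e-02]))<stdin>:16: RuntimeWarning: Mean of empty slice.
  ret = um.true_divide(
Traceback (most recent call last):
ValueError: zero-size array to reduction operation minimum which has no identity
```

```bash
cat >> h.py <<'E'
from scipy.spatial.transform import Rotation as Rn
a=np.radians(-5.0); XM=np.array([np.cos(a),np.sin(a),0]); YM=np.array([-np.sin(a),np.cos(a),0]); Z=np.array([0,0,1.])
N=-.5*XM+np.sqrt(.75)*Z; XS=np.sqrt(.75)*XM+.5*Z
RT=np.column_stack([-XS,YM,-N]); RV=np.column_stack([-XM,YM,-Z])
CAV=np.array([.557,.2262,.080]); G=CAV+.017*N
def off(R,d): return (np.array(R).T@d/.02).round(3).tolist()
def tw(R,Rt): return (Rn.from_matrix(np.array(R).T@Rt).as_rotvec(degrees=True)/6).round(3).tolist()
E
python3 - <<'E'
from h import *
from station import manip
s=manip.read_state();p=s["ee_pos"];R=s["tcp_rot"]
w=np.array([.42,.31,.24]); print("1",off(R,w-p)); print("tw",tw(R,RT)); print("2",off(RT,G+.1*N-w),"pre",G+.1*N)
D={c:dict(np.load(f"pics/{c}0.npz")) for c in("top","scene")}
a=D["top"]["image"];b=D["scene"]["image"]
cv2.imwrite("pics/c2.png",np.hstack([cv2.resize(a[140:235,115:260],(400,262),interpolation=2),cv2.resize(b[100:215,255:375],(400,383),interpolation=2)[60:322]]))
E
```

```text
1 [-13.468, -8.892, -0.436]
tw [-0.764, -4.96, -2.85]
2 [-2.226, -3.577, 4.673] pre [0.49872261 0.23129861 0.18132497]
```

View pics/c2.png

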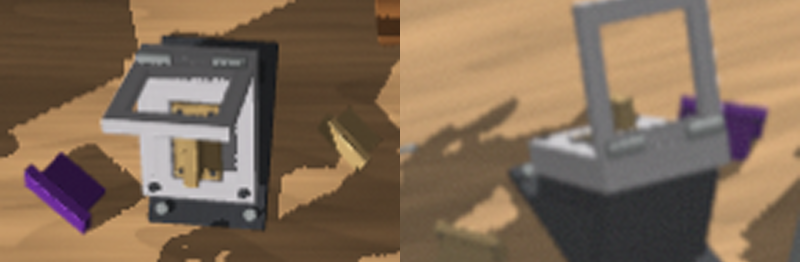

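The crop confirms the choice. The tan bracket sits in the mould with its rib running up-slope (crop 185,150). The purple one (65,190) and the small tan one (350,135) lie on the bench. Now I approach.

```bash
python3 -m creep '{"offset":[[-0.9,-0.6,-0.03],[-0.9,-0.6,-0.03],[-0.9,-0.6,-0.03],[-0.9,-0.6,-0.03],[-0.9,-0.6,-0.03],[-0.9,-0.6,-0.03],[-0.9,-0.6,-0.03],[-0.9,-0.6,-0.03],[-0.9,-0.6,-0.03],[-0.9,-0.6,-0.03],[-0.9,-0.6,-0.03],[-0.9,-0.6,-0.03],[-0.9,-0.6,-0.03],[-0.9,-0.6,-0.03],[-0.9,-0.6,-0.03],[0,0,0]],"twist":[[0,0,0],[0,0,0],[0,0,0],[0,0,0],[0,0,0],[0,0,0],[0,0,0],[-0.1,-0.62,-0.36],[-0.1,-0.62,-0.36],[-0.1,-0.62,-0.36],[-0.1,-0.62,-0.36],[-0.1,-0.62,-0.36],[-0.1,-0.62,-0.36],[-0.1,-0.62,-0.36],[-0.1,-0.62,-0.36],[0,0,0]],"hand":[0,0,0,0,0,0,0,0,0,0,0,0,0,0,0,0]}' 25
python3 - <<'E'
from h import *
from station import manip
s=manip.read_state();p=s["ee_pos"];R=s["tcp_rot"]
print(s["time_s"],np.round(p,3),np.round(s["joints"],2)); print("tw",tw(R,RT)); print("2",off(RT,G+.1*N-p))
E
```

```text
time_s: 2.13
ee_pos: [0.4325, 0.3208, 0.2719]
tcp_rot: [[-0.861, 0.083, 0.503], [0.072, 0.997, -0.04], [-0.504, 0.002, -0.864]]
force: [-0.3, -0.6, 1.2]
opening: 0.0853
gripper_force: 0.0
2.1333 [0.432 0.321 0.272] [-1.07  0.07  0.13  2.07  0.62  0.81  0.15]
tw [0.038, 0.046, 0.028]
2 [-0.932, -4.168, 5.766]
```

```bash
python3 -m creep '{"offset":[[-0.155,-0.695,0.96],[-0.155,-0.695,0.96],[-0.155,-0.695,0.96],[-0.155,-0.695,0.96],[-0.155,-0.695,0.96],[-0.155,-0.695,0.96],[0,0,0],[0,0,0]],"twist":[[0.04,0.05,0.03],[0,0,0],[0,0,0],[0,0,0],[0,0,0],[0,0,0],[0,0,0],[0,0,0]],"hand":[0,0,0,0,0,0,0,0]}'
cat > st.py <<'E'
from h import *
from station import manip
s=manip.read_state();p=s["ee_pos"];R=s["tcp_rot"]
print("j",np.round(s["joints"],2),"F",np.round(s["force"],2)); print("tw",tw(R,RT),"to G mm in tool",(RT.T@(G-p)*1000).round(1))
E
python3 st.py; python3 - <<'E'
from h import *
from station import viewer
for c in("top","scene"):
    f=viewer.grab_frame(c); P=cloud(f); I=f["image"].astype(int); np.savez(f"pics/{c}1.npz",**f)
    i=f["image"]; cv2.imwrite(f"pics/{c}1.png",cv2.resize(i[110:250,110:290] if c=="top" else i[60:230,220:400],(600,467) if c=="top" else (600,567),interpolation=2))
E
```

```text
time_s: 2.8
ee_pos: [0.4973, 0.2331, 0.1796]
tcp_rot: [[-0.865, 0.09, 0.493], [0.078, 0.996, -0.045], [-0.495, -0.0, -0.869]]
force: [-1.3, 1.0, 0.7]
opening: 0.0855
gripper_force: 0.0
j [-0.92  0.19  0.25  2.18  0.69  0.49  0.22] F [-1.31  0.98  0.69]
tw [-0.016, -0.056, -0.024] to G mm in tool [-2.2 -1.6 99.3]
```

View pics/scene1.png

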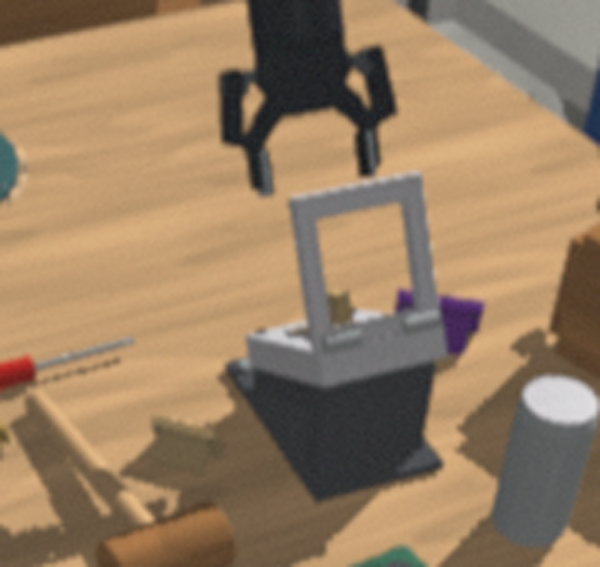

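The picture shows the open gripper (260–370, 170) behind the frame, which is at (360,260). The rib is at (340,305), on the fingers' line. Descending along the face normal.

```bash
python3 -m creep '{"offset":[[-0.1,-0.08,0.8],[0,0,0.8],[0,0,0.8],[0,0,0.8],[0,0,0.6],[0,0,0]],"twist":[[-0.02,-0.06,-0.02],[0,0,0],[0,0,0],[0,0,0],[0,0,0],[0,0,0]],"hand":[0,0,0,0,0,0]}'
python3 st.py; python3 - <<'E'
from h import *
from station import viewer,manip
f=viewer.grab_frame("top"); i=f["image"]; np.savez("pics/top2.npz",**f)
i=viewer.grab_frame("scene")["image"]
cv2.imwrite("pics/ts2.png",np.hstack([cv2.resize(f["image"][140:240,130:230],(390,390),interpolation=2),cv2.resize(i[100:200,280:380],(390,390),interpolation=2)]))
E
```

```text
time_s: 3.4
ee_pos: [0.5367, 0.2294, 0.1143]
tcp_rot: [[-0.863, 0.085, 0.499], [0.073, 0.996, -0.042], [-0.501, 0.0, -0.866]]
force: [-0.7, 0.1, 0.4]
opening: 0.0859
gripper_force: 0.0
j [-0.91  0.37  0.32  2.16  0.8   0.31  0.13] F [-0.75  0.09  0.43]
tw [0.016, 0.008, 0.019] to G mm in tool [-0.6 -1.4 22.9]
```

View pics/ts2.png

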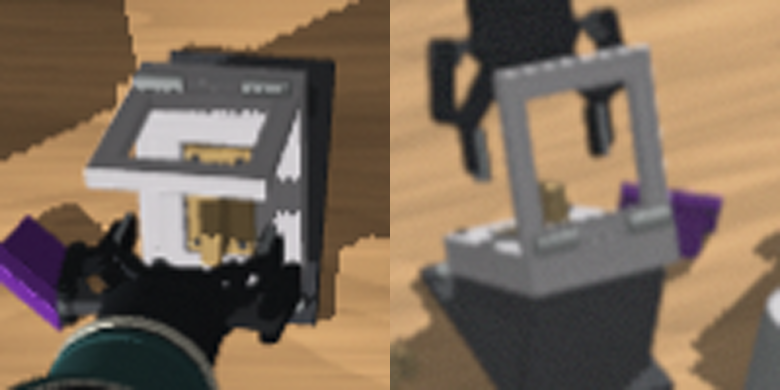

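The fingers straddle the rib: fingertips are at (475,170) and (600,145), rib at (553,195) in the right half. I'll descend the rest.

```bash
python3 -m creep '{"offset":[[-0.03,-0.07,0.4],[0,0,0.4],[0,0,0.3],[0,0,0],[0,0,0]],"twist":[[0.01,0,0.01],[0,0,0],[0,0,0],[0,0,0],[0,0,0]],"hand":[0,0,0,0,0]}'
python3 st.py
```

```text
time_s: 3.92
ee_pos: [0.548, 0.2262, 0.0963]
tcp_rot: [[-0.862, 0.087, 0.499], [0.075, 0.996, -0.043], [-0.501, 0.0, -0.865]]
force: [0.3, 0.1, -0.8]
opening: 0.0856
gripper_force: 0.0
j [-0.9   0.42  0.34  2.15  0.83  0.26  0.1 ] F [ 0.3   0.14 -0.77]
tw [0.004, 0.011, 0.001] to G mm in tool [0.4 0.7 1.6]
```

```bash
python3 -m creep '{"offset":[[0,0,0.03],[0,0,0],[0,0,0],[0,0,0],[0,0,0],[0,0,0]],"twist":[[0,0,0],[0,0,0],[0,0,0],[0,0,0],[0,0,0],[0,0,0]],"hand":[0.3,0.5,0.65,0.75,0.75,0.75]}' 20; python3 st.py
python3 -m creep '{"offset":[[0,0,0],[0,0,0],[0,0,0],[0,0,0]],"twist":[[0,0,0],[0,0,0],[0,0,0],[0,0,0]],"hand":[0.79,0.82,0.84,0.86]}' 20; python3 st.py
```

```text
time_s: 4.42
ee_pos: [0.5484, 0.2264, 0.0963]
tcp_rot: [[-0.862, 0.087, 0.5], [0.076, 0.996, -0.042], [-0.501, 0.001, -0.865]]
force: [0.6, -0.6, 0.5]
opening: 0.0215
gripper_force: 0.0
j [-0.9   0.42  0.34  2.15  0.83  0.26  0.09] F [ 0.6  -0.62  0.53]
tw [0.012, 0.016, -0.001] to G mm in tool [0.7 0.5 1.4]
time_s: 4.75
ee_pos: [0.5484, 0.2262, 0.0962]
tcp_rot: [[-0.862, 0.087, 0.5], [0.076, 0.996, -0.043], [-0.501, 0.001, -0.865]]
force: [0.7, -1.5, 0.8]
opening: 0.0133
gripper_force: 21.4
j [-0.9   0.42  0.34  2.15  0.83  0.26  0.09] F [ 0.73 -1.46  0.77]
tw [0.008, 0.016, -0.001] to G mm in tool [0.7 0.7 1.3]
```

```bash
python3 -m creep '{"offset":[[0,0,0],[0,0,0],[0,0,-0.1],[0,0,-0.1],[0,0,0]],"twist":[[0,0,0],[0,0,0],[0,0,0],[0,0,0],[0,0,0]],"hand":[1,1,1,1,1]}' 26; python3 st.py
```

```text
time_s: 5.17
ee_pos: [0.5463, 0.2268, 0.1]
tcp_rot: [[-0.862, 0.086, 0.5], [0.076, 0.996, -0.042], [-0.501, 0.002, -0.865]]
force: [1.1, -0.4, 1.4]
opening: 0.0134
gripper_force: 26.3
j [-0.9   0.41  0.34  2.15  0.83  0.27  0.1 ] F [ 1.11 -0.38  1.41]
tw [0.016, 0.016, -0.001] to G mm in tool [0.7 0.3 5.7]
```

```bash
python3 -m creep '{"offset":[[0,0,-0.15],[0,0,-0.15],[0,0,-0.15],[0,0,-0.15],[0,0,-0.15],[0,0,-0.2],[0,0,-0.3],[0,0,-0.4],[0,0,-0.5],[0,0,-0.5],[0,0,-0.5],[0,0,-0.5],[0,0,0],[0,0,0]],"twist":[[0,0,0],[0,0,0],[0,0,0],[0,0,0],[0,0,0],[0,0,0],[0,0,0],[0,0,0],[0,0,0],[0,0,0],[0,0,0],[0,0,0],[0,0,0],[0,0,0]],"hand":[1,1,1,1,1,1,1,1,1,1,1,1,1,1]}'; python3 st.py
python3 - <<'E'
from h import *
from station import viewer
f=viewer.grab_frame("top"); np.savez("pics/top3.npz",**f); g=viewer.grab_frame("scene"); np.savez("pics/scene3.npz",**g)
cv2.imwrite("pics/ts3.png",np.hstack([cv2.resize(f["image"][140:240,130:230],(390,390),interpolation=2),cv2.resize(g["image"][80:190,270:380],(390,390),interpolation=2)]))
E
```

```text
time_s: 6.33
ee_pos: [0.5099, 0.23, 0.1635]
tcp_rot: [[-0.862, 0.086, 0.5], [0.076, 0.996, -0.041], [-0.502, 0.002, -0.865]]
force: [0.4, -0.3, -1.9]
opening: 0.0133
gripper_force: 26.0
j [-0.9   0.23  0.26  2.18  0.74  0.44  0.19] F [ 0.38 -0.33 -1.92]
tw [0.023, 0.022, -0.004] to G mm in tool [ 0.8  0.3 78.9]
```

View pics/ts3.png

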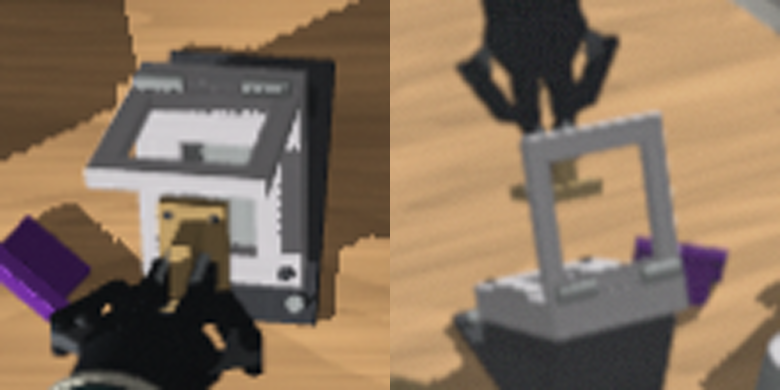

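Picture: the bracket is out of the cavity and held square by the rib (scene half 560,180). The cavity is empty. I'll retreat and turn upright.

```bash
python3 -m creep '{"offset":[[0.23,-0.1,-0.8],[0.23,-0.27,-0.85],[0.23,-0.27,-0.85],[0.23,-0.27,-0.85],[0.23,-0.3,-0.85],[0.23,-0.3,-0.85],[0.23,-0.35,-0.85],[0,0,0],[0,0,0],[0,0,0],[0,0,0],[0,0,0],[0,0,0],[0,0,0]],"twist":[[0,0,0],[0,0,0],[0,0,0],[0,0,0],[0,0,0],[0,0,0],[0,0,0],[0,0.83,0],[0,0.83,0],[0,0.83,0],[0,0.83,0],[0,0.83,0],[0,0.83,0],[0,0,0]],"hand":[1,1,1,1,1,1,1,1,1,1,1,1,1,1]}'
cat > st2.py <<'E'
from h import *
from station import manip
s=manip.read_state();p=s["ee_pos"];R=np.array(s["tcp_rot"])
T=np.array([.535,-.2357,.132])-R@[0.0007,0,.0183]
print("j",np.round(s["joints"],2),"F",np.round(s["force"],2)); print("tw",tw(R,RV),"to touch mm in tool",(RV.T@(T-p)*1000).round(1))
E
python3 st2.py
```

```text
time_s: 7.6
ee_pos: [0.4217, 0.1994, 0.2483]
tcp_rot: [[-0.996, 0.089, -0.001], [0.089, 0.996, 0.0], [0.001, 0.0, -1.0]]
force: [0.4, -2.0, -2.5]
opening: 0.0136
gripper_force: 25.9
j [-0.87  0.11  0.4   1.98 -0.05  1.05  1.03] F [ 0.44 -2.03 -2.54]
tw [0.0, -0.01, -0.019] to touch mm in tool [-151.5 -423.6   98. ]
```

```bash
python3 -m creep '{"offset":[[-0.2,-0.5,0],[-0.31,-0.88,0],[-0.31,-0.88,0],[-0.31,-0.88,0],[-0.31,-0.88,0],[-0.31,-0.88,0],[-0.31,-0.88,0],[-0.31,-0.88,0],[-0.31,-0.88,0],[-0.31,-0.88,0],[-0.31,-0.88,0],[-0.31,-0.88,0],[-0.31,-0.88,0],[-0.31,-0.88,0],[-0.31,-0.88,0],[-0.31,-0.88,0],[-0.31,-0.88,0],[-0.31,-0.88,0],[-0.31,-0.88,0],[-0.31,-0.88,0]],"twist":[[0,0,0],[0,0,0],[0,0,0],[0,0,0],[0,0,0],[0,0,0],[0,0,0],[0,0,0],[0,0,0],[0,0,0],[0,0,0],[0,0,0],[0,0,0],[0,0,0],[0,0,0],[0,0,0],[0,0,0],[0,0,0],[0,0,0],[0,0,0]],"hand":[1,1,1,1,1,1,1,1,1,1,1,1,1,1,1,1,1,1,1,1]}'
python3 st2.py
```

```text
time_s: 9.27
ee_pos: [0.5108, -0.1549, 0.2485]
tcp_rot: [[-0.996, 0.087, 0.004], [0.087, 0.996, -0.001], [-0.004, -0.0, -1.0]]
force: [0.3, -0.4, -1.6]
opening: 0.0132
gripper_force: 25.9
j [-0.32  0.28  0.67  1.84 -0.19  1.08  1.9 ] F [ 0.35 -0.43 -1.63]
tw [-0.004, 0.038, 0.004] to touch mm in tool [-31.8 -78.3  98.2]
```

```bash
python3 -m creep '{"offset":[[-0.32,-0.78,0.3],[-0.32,-0.78,0.4],[-0.32,-0.78,0.6],[-0.32,-0.78,0.6],[-0.32,-0.78,0.6],[0,0,0.4],[0,0,0],[0,0,0]],"twist":[[0,0.04,0],[0,0,0],[0,0,0],[0,0,0],[0,0,0],[0,0,0],[0,0,0],[0,0,0]],"hand":[1,1,1,1,1,1,1,1]}'
python3 st2.py
python3 - <<'E'
from h import *
from station import viewer
for c in("top","scene"):
    f=viewer.grab_frame(c); np.savez(f"pics/{c}4.npz",**f); P=cloud(f); I=f["image"].astype(int)
    k=np.all((P>[.45,-.33,.157])&(P<[.62,-.15,.24]),-1)&(I[...,2]-I[...,0]>25); q=P[k]
    print(c,k.sum())
    if k.sum()>20:
        print(" z hist",np.histogram(q[:,2],np.arange(.155,.24,.005))); 
        t=q[q[:,2]<.195]; print(" plate box",cv2.minAreaRect((t[:,:2]*1000).astype(np.float32)),t.min(0).round(4),t.max(0).round(4))
    i=f["image"]; cv2.imwrite(f"pics/{c}4.png",i)
f=np.load("pics/top4.npz")["image"]; g=np.load("pics/scene4.npz")["image"]
cv2.imwrite("pics/ts4.png",np.hstack([cv2.resize(f[140:240,310:410],(390,390),interpolation=2),cv2.resize(g[130:240,100:210],(390,390),interpolation=2)]))
E
```

```text
time_s: 9.93
ee_pos: [0.5359, -0.2337, 0.1905]
tcp_rot: [[-0.996, 0.087, -0.001], [0.087, 0.996, 0.001], [0.001, 0.001, -1.0]]
force: [-0.1, 0.3, -0.5]
opening: 0.0136
gripper_force: 25.9
j [-0.14  0.45  0.65  1.77 -0.32  1.02  2.11] F [-0.13  0.3  -0.52]
tw [0.005, -0.014, 0.005] to touch mm in tool [-0.  -2.1 40.2]
top 90
 z hist (array([ 0,  0,  0,  5, 15, 57, 11,  1,  1,  0,  0,  0,  0,  0,  0,  0]), array([0.155, 0.16 , 0.165, 0.17 , 0.175, 0.18 , 0.185, 0.19 , 0.195,
       0.2  , 0.205, 0.21 , 0.215, 0.22 , 0.225, 0.23 , 0.235]))
 plate box ((546.0634155273438, -212.68768310546875), (20.87421226501465, 70.68465423583984), 66.8226547241211) [ 0.5096 -0.2362  0.1703] [ 0.5747 -0.208   0.1944]
scene 433
 z hist (array([  0,   0,   0,   4,  32,  74, 145,   8,  16,  12,  13,  15,  88,
        11,   7,   5]), array([0.155, 0.16 , 0.165, 0.17 , 0.175, 0.18 , 0.185, 0.19 , 0.195,
       0.2  , 0.205, 0.21 , 0.215, 0.22 , 0.225, 0.23 , 0.235]))
 plate box ((537.197509765625, -233.41375732421875), (43.83572769165039, 78.27275848388672), 85.43758392333984) [ 0.4965 -0.2579  0.1731] [ 0.5764 -0.2101  0.1943]
```

View pics/ts4.png

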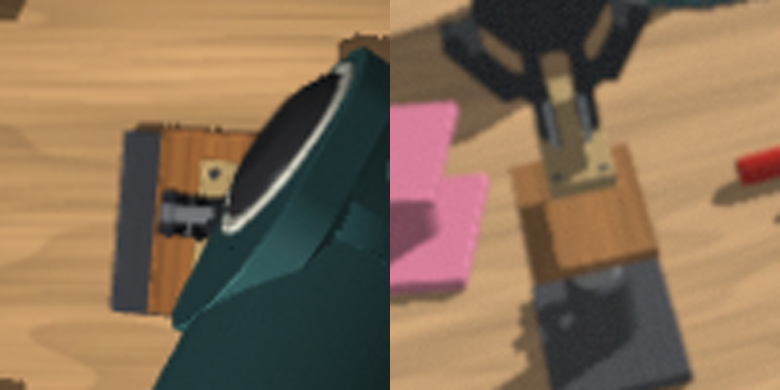

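The bracket hangs level and centred over the brown table (scene half 580,150). The scene camera's plate box is 44 x 78 mm, centred about 3 mm from the table centre, and the gap is about 40 mm. Lowering.

```bash
python3 -m creep '{"offset":[[0.1,-0.1,0.4],[0,0,0.4],[0,0,0.4],[0,0,0.3],[0,0,0.15],[0,0,0],[0,0,0]],"twist":[[0,0,0],[0,0,0],[0,0,0],[0,0,0],[0,0,0],[0,0,0],[0,0,0]],"hand":[1,1,1,1,1,1,1]}'
python3 st2.py
python3 -m creep '{"offset":[[0,0,0.05],[0,0,0],[0,0,0.05],[0,0,0]],"twist":[[0,0,0],[0,0,0],[0,0,0],[0,0,0]],"hand":[1,1,1,1]}'; python3 st2.py
```

```text
time_s: 10.62
ee_pos: [0.5344, -0.2359, 0.1576]
tcp_rot: [[-0.996, 0.087, -0.001], [0.087, 0.996, 0.001], [0.001, 0.001, -1.0]]
force: [-0.1, 0.3, -1.6]
opening: 0.0134
gripper_force: 25.9
j [-0.12  0.49  0.63  1.8  -0.35  0.96  2.14] F [-0.13  0.31 -1.56]
tw [0.008, -0.009, 0.005] to touch mm in tool [-1.3  0.2  7.3]
time_s: 10.95
ee_pos: [0.5345, -0.2358, 0.1557]
tcp_rot: [[-0.996, 0.087, -0.0], [0.087, 0.996, 0.001], [0.0, 0.001, -1.0]]
force: [-0.0, -1.0, -1.8]
opening: 0.0136
gripper_force: 25.9
j [-0.11  0.5   0.63  1.8  -0.35  0.96  2.14] F [-0.01 -1.03 -1.77]
tw [0.01, -0.004, 0.006] to touch mm in tool [-1.2  0.1  5.4]
```

```bash
cat > avg.py <<'E'
from h import *
from station import manip,viewer
z=[];F=[]
for _ in range(5):
    viewer.grab_frame("top"); s=manip.read_state(); z.append(s["ee_pos"][2]); F.append(s["force"])
print("avg z",np.mean(z).round(4),"F",np.mean(F,0).round(2))
E
python3 avg.py
python3 -m creep '{"offset":[[0,0,0.1],[0,0,0],[0,0,0.1],[0,0,0]],"twist":[[0,0,0],[0,0,0],[0,0,0],[0,0,0]],"hand":[1,1,1,1]}'; python3 avg.py
python3 -m creep '{"offset":[[0,0,0.05],[0,0,0]],"twist":[[0,0,0],[0,0,0]],"hand":[1,1]}'; python3 avg.py
```

```text
avg z 0.1558 F [-0.12  0.32 -1.43]
time_s: 11.53
ee_pos: [0.5343, -0.2357, 0.1513]
tcp_rot: [[-0.996, 0.087, -0.001], [0.087, 0.996, 0.001], [0.001, 0.001, -1.0]]
force: [-0.0, -0.5, -1.4]
opening: 0.0134
gripper_force: 25.9
avg z 0.1516 F [ 0.05 -0.23 -0.9 ]
time_s: 11.95
ee_pos: [0.5344, -0.2357, 0.1506]
tcp_rot: [[-0.996, 0.087, -0.001], [0.087, 0.996, 0.001], [0.001, 0.001, -1.0]]
force: [-0.1, -1.2, -0.6]
opening: 0.0136
gripper_force: 25.9
avg z 0.1507 F [ 0.26 -0.23 -1.56]
```

Not touching yet (about −1.4 N in free air). I'll continue in 1 mm steps.

```bash
python3 -m creep '{"offset":[[0,0,0.05],[0,0,0]],"twist":[[0,0,0],[0,0,0]],"hand":[1,1]}' >/dev/null; python3 avg.py
python3 -m creep '{"offset":[[0,0,0.05],[0,0,0]],"twist":[[0,0,0],[0,0,0]],"hand":[1,1]}' >/dev/null; python3 avg.py
```

```text
avg z 0.1498 F [-0.46  0.51  1.16]
avg z 0.1488 F [-0.55  0.27  2.46]
```

Contact felt at z ≈ 0.1502, with the stiffness as expected. I'll ease off 1 mm so the table just carries the weight, then release.

```bash
python3 -m creep '{"offset":[[0,0,-0.05],[0,0,0],[0,0,0],[0,0,0],[0,0,0],[0,0,0],[0,0,0],[0,0,0],[0,0,0]],"twist":[[0,0,0],[0,0,0],[0,0,0],[0,0,0],[0,0,0],[0,0,0],[0,0,0],[0,0,0],[0,0,0]],"hand":[1,1,0.83,0.8,0.75,0.7,0.6,0.5,0.5]}' 20; python3 avg.py
```

```text
time_s: 13.78
ee_pos: [0.5344, -0.2358, 0.1497]
tcp_rot: [[-0.996, 0.087, -0.0], [0.087, 0.996, 0.001], [0.001, 0.001, -1.0]]
force: [-0.0, 0.2, -0.1]
opening: 0.0428
gripper_force: 0.0
avg z 0.1497 F [ 0.35 -0.36 -0.21]
```

```bash
python3 -m creep '{"offset":[[0,0,-0.2],[0,0,-0.4],[0,0,-0.8],[0,0,-0.8],[0,0,-0.8],[0,0,-0.8],[0,0,-0.8],[0,0.8,-0.5],[0,0.9,0],[0,0.9,0],[0,0.9,0],[0,0.9,0],[0,0.9,0],[0,0.9,0],[0,0.9,0],[0,0.9,0],[0,0.9,0],[0,0.9,0],[0,0,0],[0,0,0]],"twist":[[0,0,0],[0,0,0],[0,0,0],[0,0,0],[0,0,0],[0,0,0],[0,0,0],[0,0,0],[0,0,0],[0,0,0],[0,0,0],[0,0,0],[0,0,0],[0,0,0],[0,0,0],[0,0,0],[0,0,0],[0,0,0],[0,0,0],[0,0,0]],"hand":[0.5,0.5,0.5,0.5,0.5,0.5,0.5,0.5,0.5,0.5,0.5,0.5,0.5,0.5,0.5,0.5,0.5,0.5,0.5,0.5]}'
python3 - <<'E'
from h import *
from station import viewer
for c in("top","scene"):
    f=viewer.grab_frame(c); np.savez(f"pics/{c}5.npz",**f); P=cloud(f)
    k=np.all((P>[.45,-.33,.139])&(P<[.62,-.15,.2]),-1); q=P[k]; t=q[q[:,2]<.155]; r=q[q[:,2]>.168]
    print(c,"plate",len(t),cv2.minAreaRect((t[:,:2]*1000).astype(np.float32)),"plane",plane(t)[1].round(3),np.median(t[:,2]))
    print(" rib",len(r),cv2.minAreaRect((r[:,:2]*1000).astype(np.float32)),np.median(r[:,2]))
f=np.load("pics/top5.npz")["image"]; g=np.load("pics/scene5.npz")["image"]
cv2.imwrite("pics/ts5.png",np.hstack([cv2.resize(f[90:320,80:450],(430,267),interpolation=2),cv2.resize(g[130:240,100:210],(267,267),interpolation=2)]))
E
```

```text
time_s: 15.7
ee_pos: [0.5516, -0.0399, 0.2525]
tcp_rot: [[-0.996, 0.085, 0.0], [0.085, 0.996, 0.001], [0.0, 0.001, -1.0]]
force: [1.0, -0.3, -0.4]
opening: 0.0425
gripper_force: 0.0
top plate 366 ((532.9366455078125, -234.822265625), (46.05003356933594, 80.42134094238281), 85.0646743774414) plane [0.02  0.031 0.999] 0.14255575007136312
 rib 160 ((533.6836547851562, -234.94564819335938), (15.183737754821777, 59.12800216674805), 85.94512939453125) 0.17525102710541685
scene plate 324 ((531.3209228515625, -235.5453338623047), (44.12089538574219, 84.70063781738281), 84.42676544189453) plane [-0.008  0.01   1.   ] 0.14488643032472698
 rib 112 ((531.6054077148438, -235.4547119140625), (13.638236045837402, 61.61219024658203), 85.50643157958984) 0.1772542848621304
```

View pics/ts5.png

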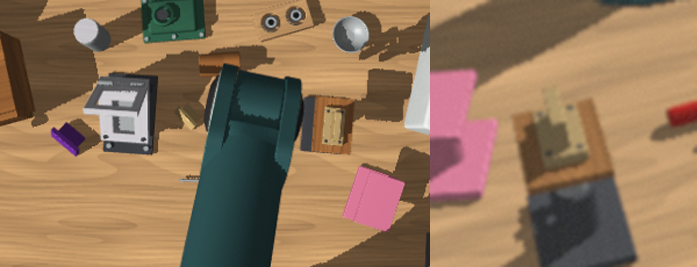

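The picture shows the bracket standing level, rib up, centred on the brown table (top half 335,123). Measured against the table, it is within 3 mm of centre and 1° of its long side. The gripper is clear and the bystanders look undisturbed. Handing in.

```bash
python3 -c "
from station import workorder; print(workorder.job_done())"
```

```text
the job is handed in; nothing more can be done
None
```

The bracket is out of the mould and resting released on the brown stand's table, foot flat and rib up, measured within about 3 mm of the centre and 1° of the long side; the job is handed in, and no verdict was returned.

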